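# Stack the supply cartons and lock the retainer

## Task

Stack the two loose white cartons on the large one that already stands on the black stand, the middle-sized one first and the smallest on top, each set down gently, centred and square to the one below, without pushing the large carton out of place. Then swing the retainer arm round until the lock collar reaches its locked stop, with the knob over the finished stack. Let go of everything, and leave the bottle, the jar and the wooden massager alone.

Things in the scene. Friction and masses are not known exactly. Their poses are not given: they have to be found in the camera images.
- stand: Black fixed stand: plate 110 x 270 x 12 mm with an aluminium post. Origin on the table under the middle of the stack's place (plate top z = 12 mm); the plate spans own y -170 to +100 mm. Own y runs along the plate from post to stack. The post (22 mm diameter, top at z = 202 mm) is at own y = -130 mm and carries the lock collar with its retainer arm.
- carton_large: Largest closed white carton, 68 x 160 x 50 mm (own x, y, z), already on the stand, roughly along its y axis. Origin: centre of the underside. 0.4 to 0.9 kg.
- carton_mid: Middle closed white carton, 62 x 135 x 50 mm (own x, y, z), loose on the table. Origin: centre of the underside. 0.25 to 0.5 kg.
- carton_small: Smallest closed white carton, 56 x 105 x 40 mm (own x, y, z), loose on the table. Origin: centre of the underside. 0.14 to 0.28 kg.
- collar (a joint): Angle (rad) of the collar and retainer arm about the post; stays where left; grows clockwise seen from above. 0 to 0.5: parked, arm swung aside on the robot's side of the post. 1.95: locked, a hard stop at the white mark, arm along the stand's +y axis, knob over the middle of the stack's place. Turns with about 1 N at the knob.
- collar_axis (a point): Point on the collar's turning axis (upright, in the post), 168 mm above the table.
- collar_knob (a point): Middle of the black upright round knob at the arm's free end, 120 mm from the collar's axis. Knob: 24 mm diameter, from 174 to 216 mm above the table (this point at 195 mm). The arm under it is 18 mm wide; the rubber foot below is 162 mm above the table, 10 mm clear of the finished stack.
- oil_bottle: Bystander: standing amber bottle with white cap, 58 mm diameter, 130 mm tall. Origin: centre of the underside.
- balm_jar: Bystander: amber glass jar, 68 mm diameter, 55 mm tall. Origin: centre of the underside.
- wood_massager: Bystander: standing wooden massage knob with its handle up, 68 mm diameter, 112 mm tall. Origin: centre of the underside.
Not all that is in view belongs to the job. What is shaped like the carton_mid but red is not meant.

How it is judged:
By the outcome, as a careful person would: the job done as asked, in the order asked, and still so for the second after the job is handed in, with the robot touching nothing.
It also fails if it takes over 67 s, if anything falls off the work surface, if the arm or the gripper's body presses on something with over 40 N, if the wrist force passes 120 N, or if a joint passes its speed limit or range.

## Robot

A 6-joint arm with a two-finger parallel gripper is mounted at the origin on the work surface. World frame = base frame: x ahead of the robot, y to its left, z up, the work surface at z = 0. Lengths are in m, angles in rad, forces in N, time in s.
With the tool pointing down it reaches from about 0.35 to 0.85 m from the base axis. Payload 8.1 kg.
Tool frame: the origin (TCP) lies on the front face of the gripper's body, between the roots of the fingers; the fingertips stand 84 mm ahead of it and the grasp point (between the pads) lies 65 mm ahead of it; x points along the fingers, y is the direction in which the jaws open and shut, and the axes are right-handed (so a half turn about x gives the same grasp; the last joint's range is limited). The gripper opens to 93 mm and grips with 3 to 60 N. Pads are 15 mm wide; open, the fingers measure 128 mm over their backs; the gripper's body (75 mm by 188 mm) begins 65 mm behind the grasp point.
Start: joints at [-1.194, 0.13, 1.488, -0, 1.523, -0.085], TCP at [0.267, -0.537, 0.303] pointing down, gripper open.
Joint ranges: [-2.96, 2.96], [-0.89, 2.26], [0.02, 2.5], [-1.34, 4.48], [0, 2.73], [-2.66, 2.66]. Speed limits (rad/s): [2.39, 2.39, 2.79, 3.14, 3.14, 3.14].

## Interface

Orientations are given as a rotation vector (axis times angle).
In Python, from plant import telemetry, read_camera, camera_params, robot gives the robot as it stands.
- The arm moves only by the tool step_arm, never from a script. Its argument "commands" is a list of rows, each an object with "xyz": the shift along the tool's x, y, z in mm, a list of three; "turn": the turn, a rotation vector about the tool's x, y, z in rad, a list of three; "grip": the finger opening in mm, from 0 to 93. In form: [{"xyz": [dx, dy, dz], "turn": [ax, ay, az], "grip": grip}, ...]. A call has 1 to 12 rows; each row is the pose to reach, as a shift and turn from the pose commanded when the call began, along the tool's axes at that moment; what a row does not reach only later rows make up. A row lasts 1/8 s, in which the tool goes at most 62.5 mm and 10.7 degrees, less where a joint would pass 70% of its speed; a pose out of reach is approached as far as the arm can. A call with a gripper value outside its range is refused whole. The fingers move at their own pace and stop on an object; "force" is the grip in N (left out, the last holds). Time passes only in rows, so rows that repeat a pose let the fingers close. It gives the time, the measured TCP pose, the force and the opening at its end, in the units of the state.
- telemetry.read_state(): the state, without advancing time (a new reading comes with each control period).
- read_camera(name): name is "scene" or "top"; returns the picture (420x560x3 uint8, red, green, blue); there is no depth.
- camera_params(name): a dict with "mtx" (3x3 intrinsics, pixels), "rvec" (rotation vector, rad) and "tvec" (3), from world to camera coordinates, as OpenCV has them. Camera axes: x right, y down, z forward; pixel columns grow to the right and rows downward; lengths in m; the calibration is good to about 2 mm. A picture is of the moment at which its call begins. camera_params takes no time and is no camera call.
- robot.close_job(): hands the job in, once; it reports no verdict.
The state is a dict: "t": time; "q": joint angles; "dq": joint speeds; "joint_torque": joint torques, N m; "tool_pos": TCP position; "orientation": TCP orientation; "force": force on the tool from outside, world axes, zero at the start; "wrist_torque": the same for the moment, N m; "opening": finger opening in m.
Only numpy, scipy, OpenCV 4.12 (cv2) and the standard library are available. Lean on these libraries where they do the work, as an engineer would, in place of code of your own. Each camera call takes 0.05 s, during which the arm holds its last target. There are 200 camera calls.

## Working session

There is one attempt and no reset: what is moved stays moved. The work goes in short steps, Python scripts to look and compute and a tool call to move; the robot and the scene stay as the last step left them, time stands still between calls to the robot, and variables do not carry over. Pictures are saved under pics/ and viewed, about 8 in all and at most 12, crops included, and the job is handed in when it is done.

Besides the shell and the picture viewer there is one more tool, called after "Call:" as a command line: name --argument value ..., lists and objects as JSON in quotes. step_arm: Moves the arm, as the interface text tells. Its arguments: {"type":"object","properties":{"commands":{"type":"array"},"force":{"type":"number"}},"required":["commands"]}

```bash
mkdir -p pics; ls
python3 - <<'E'
from plant import telemetry, read_camera, camera_params, robot
import cv2,numpy as np
for n in("scene","top"):
    im=read_camera(n); cv2.imwrite(f"pics/{n}0.png",im[:,:,::-1])
    p=camera_params(n); R=cv2.Rodrigues(np.array(p["rvec"],float))[0]; print(n,np.round(p["mtx"],1).tolist(),"cam at",(-R.T@np.array(p["tvec"]).ravel()).round(3), "fwd",R[2].round(2),"right",R[0].round(2))
s=telemetry.read_state(); print({k:np.round(v,3).tolist() for k,v in s.items()})
a=cv2.imread("pics/scene0.png");b=cv2.imread("pics/top0.png")
E
```

```text
pics
scene [[459.5, 0.0, 275.3], [0.0, 459.5, 205.8], [0.0, 0.0, 1.0]] cam at [ 1.081 -0.628  1.271] fwd [-0.38  0.46 -0.8 ] right [ 0.78  0.63 -0.01]
top [[418.8, 0.0, 282.6], [0.0, 418.8, 209.0], [0.0, 0.0, 1.0]] cam at [0.404 0.057 1.275] fwd [ 0.13 -0.   -0.99] right [-0.01 -1.    0.  ]
{'t': 0.1, 'q': [-1.194, 0.131, 1.489, 0.0, 1.523, -0.085], 'dq': [0.001, -0.002, -0.003, -0.001, 0.001, 0.0], 'joint_torque': [0.002, -56.134, -49.309, 0.077, 0.029, -0.0], 'tool_pos': [0.267, -0.537, 0.302], 'orientation': [1.965, 0.464, -1.965], 'force': [0.383, 0.119, -0.825], 'wrist_torque': [0.018, 0.002, 0.052], 'opening': 0.093}
```

View pics/scene0.png

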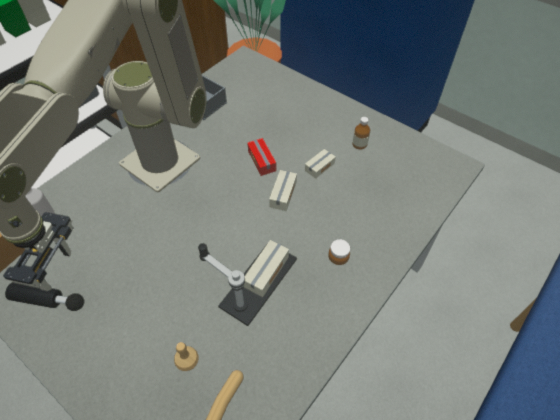

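View pics/top0.png

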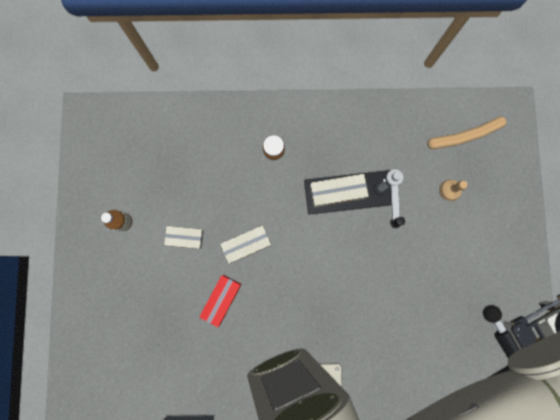

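Pictures viewed: 2. In the top view, the large carton on the stand is at about (339,190), with the collar at (395,178) and the knob at (398,222). The loose white cartons are mid (245,244) and small (183,237). The decoy is the red carton at (220,300), and the other object at the edge is the wooden stick at (465,132). The bystanders are the bottle (113,219), jar (273,147) and massager (453,189). The white carton at (245,244) fits carton_mid because it's white and larger than the one at (183,237). I'll fit box models to the silhouettes in both cameras and confirm in a crop.

```bash
cat > h.py <<'E'
import cv2,numpy as np
from scipy.optimize import minimize
from plant import telemetry, read_camera, camera_params, robot
P={n:camera_params(n) for n in("scene","top")}
def proj(n,X):
    p=P[n]; return cv2.projectPoints(np.array(X,float).reshape(-1,3),np.array(p["rvec"],float),np.array(p["tvec"],float),np.array(p["mtx"],float),None)[0].reshape(-1,2)
def ray(n,uv,z):
    p=P[n];R=cv2.Rodrigues(np.array(p["rvec"],float))[0];t=np.array(p["tvec"],float).ravel()
    c=-R.T@t; d=R.T@np.linalg.inv(p["mtx"])@np.array([*uv,1.]); return c+d*(z-c[2])/d[2]
def box(x,y,a,s,z,off=0):
    c,n=np.cos(a),np.sin(a)
    return [(x+c*i*s[0]/2-n*(j*s[1]/2+off),y+n*i*s[0]/2+c*(j*s[1]/2+off),z+k*s[2]) for i in(-1,1) for j in(-1,1) for k in(0,1)]
def fill(pts,K=8,shape=(420,560),o=(0,0)):
    m=np.zeros((shape[0]*K,shape[1]*K),np.uint8)
    h=cv2.convexHull(((pts-o+.5)*K*16-8).astype(np.int32)); cv2.fillConvexPoly(m,h,1,shift=4)
    return m.reshape(shape[0],K,shape[1],K).mean((1,3))
def blob(im,seed,f,r=45):
    m=f(im.astype(int)).astype(np.uint8); x,y=seed; w=np.zeros_like(m); w[max(0,y-r):y+r,max(0,x-r):x+r]=1; m*=w
    m=cv2.morphologyEx(m,cv2.MORPH_CLOSE,np.ones((5,5)))
    _,l=cv2.connectedComponents(m); 
    ls=l[y-3:y+4,x-3:x+4]; k=np.bincount(ls[ls>0]).argmax(); return l==k
white=lambda im:(im.min(2)>128)&(im.max(2)-im.min(2)<80)
def fit(masks,p0,s,z,off=0):
    o={n:np.array(np.where(m)[::-1]).min(1)-12 for n,m in masks.items()}
    def c(p):
        e=0
        for n,m in masks.items():
            a=m[o[n][1]:o[n][1]+120,o[n][0]:o[n][0]+120]
            e+=np.abs(fill(proj(n,box(*p,s,z,off)),8,a.shape,o[n])-a).sum()
        return e
    r=minimize(c,p0,method="Nelder-Mead",options=dict(initial_simplex=np.array(p0)+np.array([[0,0,0],[.01,0,0],[0,.01,0],[0,0,.15]]),xatol=1e-4,fatol=.05)); return r.x,r.fun
S=dict(large=(.068,.160,.050),mid=(.062,.135,.050),small=(.056,.105,.040))
E
cat > m.py <<'E'
from h import *
ims={n:cv2.imread(f"pics/{n}0.png")[:,:,::-1] for n in P}
seeds=dict(large=dict(top=(330,187),scene=(263,262)),mid=dict(top=(240,242),scene=(280,188)),small=dict(top=(180,232),scene=(316,161)))
vis={n:cv2.resize(ims[n][:,:,::-1],None,fx=5,fy=5,interpolation=cv2.INTER_CUBIC) for n in P}
for k,a0 in(("large",1.6),("mid",1.3),("small",1.6)):
    z=.012 if k=="large" else 0
    ms={n:blob(ims[n],seeds[k][n],white) for n in P}
    q=ray("top",seeds[k]["top"],z+.05)
    for use in(("top","scene"),("top",),("scene",)):
        x,f=fit({n:ms[n] for n in use},[q[0],q[1],a0],S[k],z); print(k,use,x.round(4),round(f,1),[int(ms[n].sum()) for n in use])
        if len(use)==2:
            for n in P:
                cv2.polylines(vis[n],[cv2.convexHull(((proj(n,box(*x,S[k],z))+.5)*5).astype(np.int32))],True,(0,0,255),1)
                cs=cv2.findContours(cv2.resize(ms[n].astype(np.uint8),None,fx=5,fy=5,interpolation=0),0,1)[0]; cv2.drawContours(vis[n],cs,-1,(255,160,0),1)
t=vis["top"][160*5:275*5,155*5:430*5]; s=vis["scene"][140*5:325*5,195*5:345*5]
cv2.imwrite("pics/ct.png",cv2.resize(t,(800,335),interpolation=3)); cv2.imwrite("pics/cs.png",cv2.resize(s,(486,600),interpolation=3))
E
python3 m.py
```

```text
large ('top', 'scene') [ 0.6736 -0.1295  1.7063] 11143.5 [6806, 6656]
large ('top',) [ 0.6736 -0.1424  1.8252] 5377.1 [6806]
large ('scene',) [ 0.6636 -0.1334  1.6493] 5751.2 [6656]
mid ('top', 'scene') [0.5164 0.1982 1.7472] 13067.6 [7913, 7145]
mid ('top',) [0.454  0.2425 0.8081] 6821.6 [7913]
mid ('scene',) [0.536  0.1751 1.623 ] 6190.4 [7145]
small ('top', 'scene') [0.5527 0.401  1.6058] 14330.1 [8087, 7631]
small ('top',) [0.432  0.4493 1.8472] 7243.5 [8087]
small ('scene',) [0.6177 0.2998 1.4966] 6998.4 [7631]
```

View pics/ct.png

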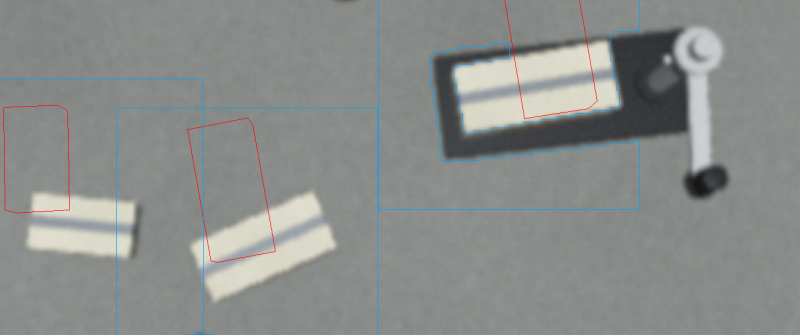

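View pics/cs.png

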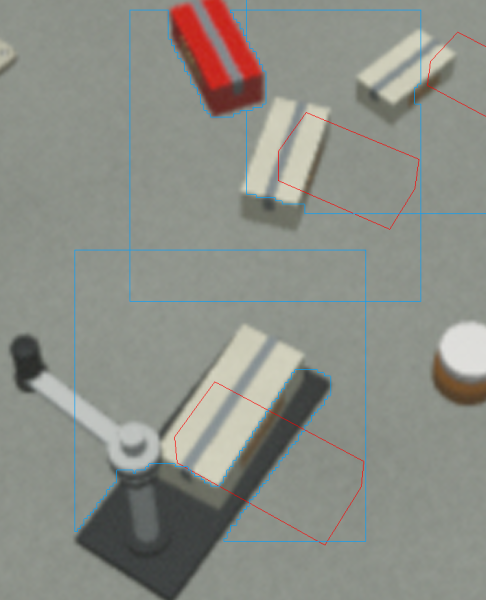

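Pictures viewed: 4. The red carton and both white cartons are clearly distinguished, and mid at (245,244) is confirmed as the longer white one. The threshold was too low and the starting yaw was wrong, so I'll refit on the bright top faces only.

```bash
cat > m.py <<'E'
from h import *
ims={n:cv2.imread(f"pics/{n}0.png")[:,:,::-1] for n in P}
seeds=dict(large=dict(top=(330,187),scene=(263,262)),mid=dict(top=(240,242),scene=(280,188)),small=dict(top=(180,232),scene=(316,161)))
print("table",np.median(ims["top"][180:220,240:290],(0,1)),"cream",[ims["top"][y,x].tolist() for x,y in((330,182),(240,239),(180,232))],[ims["scene"][y,x].tolist() for x,y in((263,257),(280,182),(312,161))])
cream=lambda im:(im.min(2)>165)
vis={n:cv2.resize(ims[n][:,:,::-1],None,fx=5,fy=5,interpolation=cv2.INTER_CUBIC) for n in P}
for k,a0 in(("large",.1),("mid",.35),("small",-.05)):
    z=.012 if k=="large" else 0
    s=(S[k][0],S[k][1],.0005); z+=S[k][2]
    ms={n:blob(ims[n],seeds[k][n],cream,35) for n in P}
    q=ray("top",seeds[k]["top"],z)
    for use in(("top","scene"),("top",),("scene",)):
        x,f=fit({n:ms[n] for n in use},[q[0],q[1],a0],s,z); print(k,use,x.round(4),round(f,1),[(int(ms[n].sum()),round(fill(proj(n,box(*x,s,z))).sum())) for n in use])
        if len(use)==2:
            for n in P:
                cv2.polylines(vis[n],[cv2.convexHull(((proj(n,box(*x,s,z))+.5)*5).astype(np.int32))],True,(0,0,255),1)
dark=lambda im:(im.max(2)<95)
pl={"top":blob(ims["top"],(310,205),dark,60)}; ys,xs=np.where(pl["top"]); print("plate px",xs.min(),xs.max(),ys.min(),ys.max(),pl["top"].sum())
# post top/collar/knob by hand
for n,uv,z in(("top",(395.5,177.5),.185),("scene",(236.5,277),.19),("top",(398,221),.2),("scene",(203,249),.2)): print(n,uv,ray(n,uv,z).round(4))
t=vis["top"][160*5:240*5,295*5:415*5]; s=vis["scene"][225*5:325*5,190*5:310*5]
cv2.imwrite("pics/c2.png",np.vstack([cv2.resize(t,(480,320),interpolation=3),cv2.resize(s,(480,400)[:2],interpolation=3)])[:,:])
v=np.hstack([cv2.resize(vis["top"][160*5:240*5,155*5:425*5],(800,237),interpolation=3)]); w=cv2.resize(vis["scene"][140*5:325*5,190*5:345*5],(302,360),interpolation=3)
u=cv2.resize(vis["top"][160*5:240*5,295*5:415*5],(498,360),interpolation=3)
cv2.imwrite("pics/c2.png",np.vstack([v,np.hstack([w,u])]))
E
python3 m.py
```

```text
table [137. 140. 137.] cream [[219, 216, 201], [219, 217, 200], [218, 217, 200]] [[206, 205, 186], [206, 205, 185], [206, 206, 186]]
large ('top', 'scene') [ 0.6149 -0.1133  0.1486] 375.7 [(1156, 1255), (1197, 1063)]
large ('top',) [ 0.614  -0.1125  0.1473] 100.2 [(1156, 1255)]
large ('scene',) [ 0.6154 -0.1152  0.1403] 269.1 [(1197, 1064)]
mid ('top', 'scene') [0.4593 0.1641 0.3968] 83.4 [(970, 995), (521, 555)]
mid ('top',) [0.4595 0.1641 0.4015] 45.9 [(970, 995)]
mid ('scene',) [0.4595 0.1639 0.4031] 36.7 [(521, 555)]
small ('top', 'scene') [ 0.4832  0.3494 -0.1062] 70.5 [(676, 686), (305, 338)]
small ('top',) [ 0.4831  0.3494 -0.1036] 34.3 [(676, 686)]
small ('scene',) [ 0.4837  0.3498 -0.096 ] 35.0 [(305, 337)]
plate px 304 369 172 213 851
top (395.5, 177.5) [ 0.6227 -0.2469  0.185 ]
scene (236.5, 277) [ 0.6309 -0.2481  0.19  ]
top (398, 221) [ 0.5056 -0.2436  0.2   ]
scene (203, 249) [ 0.5066 -0.2456  0.2   ]
```

View pics/c2.png

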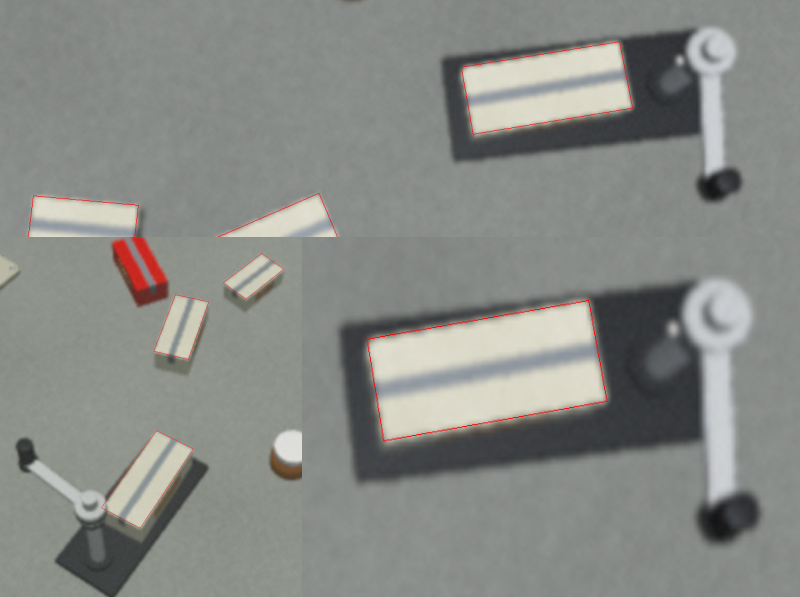

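Pictures viewed: 5. The fitted outlines sit on the top faces of all three cartons, and both cameras agree within about 1 mm for mid and small. Large is at (0.614,-0.113) with yaw 0.147. The plate slopes about 0.105, the post is at about (0.627,-0.247), and the knob at (0.506,-0.245) gives a radius of 121 mm, as it should. Next I'll plan the moves.

```bash
cat >> h.py <<'E'
from scipy.spatial.transform import Rotation as Ro
def plan(x,y,z,a,flip=None):
    s=telemetry.read_state(); R=Ro.from_rotvec(s["orientation"]); M=R.as_matrix(); p=np.array(s["tool_pos"])
    for sg in(1,-1):
        ty=sg*np.array([np.cos(a),np.sin(a),0]); tx=np.array([0,0,-1.]); T=np.c_[tx,ty,np.cross(tx,ty)]
        print("sign",sg,"xyz mm",(M.T@(np.array([x,y,z])-p)*1e3).round(1),"turn",(R.inv()*Ro.from_matrix(T)).as_rotvec().round(3))
E
python3 - <<'E'
from h import *
s=telemetry.read_state(); print(Ro.from_rotvec(s["orientation"]).as_matrix().round(3), s["q"],s["tool_pos"])
plan(.4593,.164,.25,.400); plan(.4593,.164,.095,.400)
E
```

```text
[[-0.001  0.446 -0.895]
 [ 0.002 -0.895 -0.446]
 [-1.    -0.002 -0.   ]] [-1.19439381e+00  1.31102698e-01  1.48916229e+00  2.04411609e-05
  1.52299958e+00 -8.54353484e-02] [ 0.26722582 -0.53679103  0.30178649]
sign 1 xyz mm [  52.8 -541.7 -484.2] turn [-1.509e+00 -1.000e-03  1.000e-03]
sign -1 xyz mm [  52.8 -541.7 -484.2] turn [1.633e+00 1.000e-03 1.000e-03]
sign 1 xyz mm [ 207.8 -541.4 -484.2] turn [-1.509e+00 -1.000e-03  1.000e-03]
sign -1 xyz mm [ 207.8 -541.4 -484.2] turn [1.633e+00 1.000e-03 1.000e-03]
```

Call:
step_arm --commands '[{"xyz":[40,-542,-484],"turn":[-1.509,0,0],"grip":93},{"xyz":[40,-542,-484],"turn":[-1.509,0,0],"grip":93},{"xyz":[40,-542,-484],"turn":[-1.509,0,0],"grip":93},{"xyz":[40,-542,-484],"turn":[-1.509,0,0],"grip":93},{"xyz":[40,-542,-484],"turn":[-1.509,0,0],"grip":93},{"xyz":[40,-542,-484],"turn":[-1.509,0,0],"grip":93},{"xyz":[40,-542,-484],"turn":[-1.509,0,0],"grip":93},{"xyz":[40,-542,-484],"turn":[-1.509,0,0],"grip":93},{"xyz":[40,-542,-484],"turn":[-1.509,0,0],"grip":93},{"xyz":[40,-542,-484],"turn":[-1.509,0,0],"grip":93},{"xyz":[40,-542,-484],"turn":[-1.509,0,0],"grip":93},{"xyz":[40,-542,-484],"turn":[-1.509,0,0],"grip":93}]' --force 25

```text
t: 1.6
tool_pos: [0.459, 0.1665, 0.2621]
orientation: [0.908, 1.374, -0.908]
force: [-0.8, -0.8, -0.1]
opening: 0.0929
```

Run:
```python
from h import *
s=telemetry.read_state(); print(s["t"],s["tool_pos"].round(4),s["q"].round(3),s["opening"])
plan(.4593,.164,.095,.400)
```

```text
1.6 [0.459  0.1665 0.2621] [ 0.243 -0.153  1.844  0.     1.451 -0.159] 0.09286765909950738
sign 1 xyz mm [167.1  -0.5   2.5] turn [ 0.002 -0.     0.001]
sign -1 xyz mm [167.1  -0.5   2.5] turn [-3.14e+00 -1.00e-03 -1.00e-03]
```

Call:
step_arm --commands '[{"xyz":[60,0,0],"turn":[0,0,0],"grip":93},{"xyz":[110,0,0],"turn":[0,0,0],"grip":93},{"xyz":[148,0,0],"turn":[0,0,0],"grip":93},{"xyz":[167,0,0],"turn":[0,0,0],"grip":93},{"xyz":[167,0,0],"turn":[0,0,0],"grip":93},{"xyz":[167,0,0],"turn":[0,0,0],"grip":50},{"xyz":[167,0,0],"turn":[0,0,0],"grip":50},{"xyz":[167,0,0],"turn":[0,0,0],"grip":50},{"xyz":[167,0,0],"turn":[0,0,0],"grip":50},{"xyz":[167,0,0],"turn":[0,0,0],"grip":50}]' --force 25

```text
t: 2.85
tool_pos: [0.4595, 0.1638, 0.0964]
orientation: [0.91, 1.372, -0.909]
force: [-1.2, -0.8, 5.2]
opening: 0.062
```

Run:
```python
from h import *
s=telemetry.read_state(); print(s["t"],s["tool_pos"].round(4),s["q"].round(3),s["opening"],s["force"])
plan(.614,-.1127,.240,.147)
```

```text
2.85 [0.4595 0.1638 0.0964] [ 0.237  0.038  1.985 -0.     1.118 -0.163] 0.06199177418423596 [-1.20425384 -0.79828912  5.20440438]
sign 1 xyz mm [-143.5   34.7  314.9] turn [ 0.253  0.    -0.001]
sign -1 xyz mm [-143.5   34.7  314.9] turn [-2.889e+00  1.000e-03  0.000e+00]
```

Call:
step_arm --commands '[{"xyz":[-20,0,0],"turn":[0,0,0],"grip":50},{"xyz":[-60,0,0],"turn":[0,0,0],"grip":50},{"xyz":[-105,8,40],"turn":[0.05,0,0],"grip":50},{"xyz":[-130,12,85],"turn":[0.1,0,0],"grip":50},{"xyz":[-143,17,135],"turn":[0.15,0,0],"grip":50},{"xyz":[-143,22,185],"turn":[0.2,0,0],"grip":50},{"xyz":[-143,27,235],"turn":[0.253,0,0],"grip":50},{"xyz":[-143,32,280],"turn":[0.253,0,0],"grip":50},{"xyz":[-143,35,305],"turn":[0.253,0,0],"grip":50},{"xyz":[-143,35,315],"turn":[0.253,0,0],"grip":50},{"xyz":[-143,35,315],"turn":[0.253,0,0],"grip":50}]' --force 25

```text
t: 4.22
tool_pos: [0.6137, -0.1127, 0.2381]
orientation: [1.101, 1.276, -1.101]
force: [-0.1, 0.6, -3.1]
opening: 0.0617
```

Run:
```python
from h import *
s=telemetry.read_state(); print(s["t"],s["tool_pos"].round(4),s["q"].round(3),s["opening"],s["force"])
for n in P: cv2.imwrite(f"pics/{n}1.png",read_camera(n)[:,:,::-1])
a=cv2.imread("pics/top1.png")[120:270,230:430]; b=cv2.imread("pics/scene1.png")[180:330,180:330]
cv2.imwrite("pics/v1.png",np.hstack([cv2.resize(a,(456,342),interpolation=2),cv2.resize(b,(342,342),interpolation=2)]))
plan(.614,-.1127,.1585,.147)
```

```text
4.225 [ 0.6137 -0.1127  0.2381] [-0.264  0.232  1.493  0.     1.418 -0.41 ] 0.0616668936442396 [-0.10949634  0.58787366 -3.09641241]
sign 1 xyz mm [79.9  0.3  1.1] turn [ 0.001 -0.001  0.001]
sign -1 xyz mm [79.9  0.3  1.1] turn [-3.141e+00 -1.000e-03 -1.000e-03]
```

View pics/v1.png

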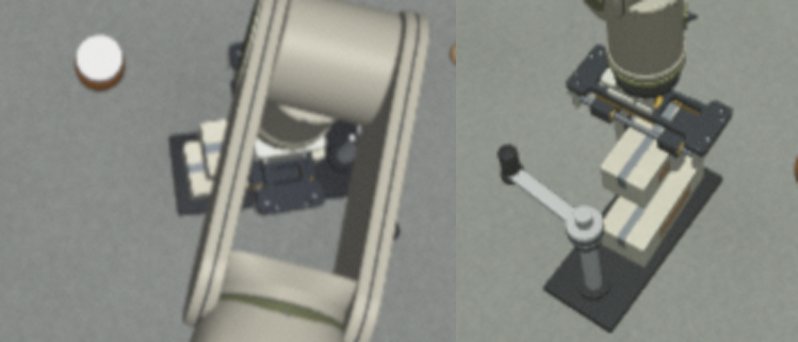

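Pictures viewed: 6. Mid is held level above the large carton, and the arm and knob are clear. Lowering slowly.

Call:
step_arm --commands '[{"xyz":[30,0,1],"turn":[0,0,0],"grip":50},{"xyz":[55,0,1],"turn":[0,0,0],"grip":50},{"xyz":[67,0,1],"turn":[0,0,0],"grip":50},{"xyz":[73,0,1],"turn":[0,0,0],"grip":50},{"xyz":[75,0,1],"turn":[0,0,0],"grip":50},{"xyz":[76,0,1],"turn":[0,0,0],"grip":50},{"xyz":[77,0,1],"turn":[0,0,0],"grip":50},{"xyz":[78,0,1],"turn":[0,0,0],"grip":50},{"xyz":[78,0,1],"turn":[0,0,0],"grip":50}]'

```text
t: 5.45
tool_pos: [0.6142, -0.1138, 0.1608]
orientation: [1.1, 1.275, -1.1]
force: [0.2, -0.1, -3.2]
opening: 0.0617
```

Run:
```python
from h import *
s=telemetry.read_state(); print(s["t"],s["tool_pos"].round(4),s["opening"],s["force"],s["wrist_torque"])
plan(.614,-.1127,.1584,.147)
```

```text
5.45 [ 0.6142 -0.1138  0.1608] 0.06174790100332697 [ 0.17132368 -0.08528751 -3.19875049] [-0.06482513 -0.04858158 -0.05990146]
sign 1 xyz mm [ 2.4 -0.1 -1.1] turn [-0. -0. -0.]
sign -1 xyz mm [ 2.4 -0.1 -1.1] turn [ 3.142 -0.     0.   ]
```

Call:
step_arm --commands '[{"xyz":[0.5,0,-1],"turn":[0,0,0],"grip":50},{"xyz":[1,0,-1],"turn":[0,0,0],"grip":50},{"xyz":[1.5,0,-1],"turn":[0,0,0],"grip":50},{"xyz":[2,0,-1],"turn":[0,0,0],"grip":50},{"xyz":[2.5,0,-1],"turn":[0,0,0],"grip":50},{"xyz":[2.5,0,-1],"turn":[0,0,0],"grip":50}]'

```text
t: 6.2
tool_pos: [0.6141, -0.1128, 0.1585]
orientation: [1.1, 1.275, -1.1]
force: [-0.5, 0.0, -0.3]
opening: 0.0622
```

Contact: the carried weight has gone from the wrist reading. Releasing and rising.

Call:
step_arm --commands '[{"xyz":[0,0,0],"turn":[0,0,0],"grip":75},{"xyz":[0,0,0],"turn":[0,0,0],"grip":80},{"xyz":[0,0,0],"turn":[0,0,0],"grip":80},{"xyz":[-20,0,0],"turn":[0,0,0],"grip":80},{"xyz":[-60,0,0],"turn":[0,0,0],"grip":85},{"xyz":[-100,0,0],"turn":[0,0,0],"grip":93},{"xyz":[-110,0,-50],"turn":[0,0,0],"grip":93},{"xyz":[-110,0,-110],"turn":[0,0,0],"grip":93},{"xyz":[-110,0,-170],"turn":[0,0,0],"grip":93},{"xyz":[-110,0,-230],"turn":[0,0,0],"grip":93},{"xyz":[-110,0,-240],"turn":[0,0,0],"grip":93}]'

```text
t: 7.58
tool_pos: [0.5784, 0.1283, 0.2702]
orientation: [1.099, 1.276, -1.095]
force: [-0.7, -1.3, 0.4]
opening: 0.093
```

```bash
cat > stack.py <<'E'
from h import *
import sys
tag=sys.argv[1]; which=sys.argv[2:]
ims={n:read_camera(n) for n in P}
for n in P: cv2.imwrite(f"pics/{n}{tag}.png",ims[n][:,:,::-1])
cream=lambda im:(im.min(2)>165)
Z=dict(mid=.112,small=.152)
for k in which:
    z=Z[k]; s=(S[k][0],S[k][1],.0005); c0=(.614,-.1127,.147)
    for n in P:
        uv=proj(n,[(c0[0]+.012,c0[1]+.0,z)])[0].round().astype(int)
        m=cream(ims[n].astype(int)).astype(np.uint8)
        m*=(fill(proj(n,box(*c0,(s[0]+.03,s[1]+.03,.0005),z)))>0.5).astype(np.uint8)
        m=cv2.morphologyEx(m,cv2.MORPH_CLOSE,np.ones((5,5)))
        x,f=fit({n:m>0},c0,s,z); print(k,n,x.round(4),round(f,1),int(m.sum()),round(fill(proj(n,box(*x,s,z))).sum()))
a=cv2.resize(cv2.imread(f"pics/top{tag}.png")[150:240,290:420],(456,316),interpolation=2); b=cv2.resize(cv2.imread(f"pics/scene{tag}.png")[220:320,190:300],(342,311),interpolation=2)
b=cv2.copyMakeBorder(b,0,5,0,0,0); cv2.imwrite(f"pics/v{tag}.png",np.hstack([a,b]))
E
python3 stack.py 2 mid; python3 -c "
from h import *
s=telemetry.read_state(); print(s['t'],s['tool_pos'],s['q'].round(2))
plan(.4832,.3494,.24,-.1035);plan(.4832,.3494,.093,-.1035)"
```

```text
mid scene [ 0.6155 -0.112   0.1462] 56.6 813 855
mid top [ 0.6147 -0.1109  0.1523] 166.4 1110 1048
7.675 [0.57898142 0.12579319 0.26964263] [ 0.13  0.13  1.55 -0.    1.46 -0.02]
sign 1 xyz mm [  29.5  -61.5 -235.4] turn [ 0.253  0.    -0.002]
sign -1 xyz mm [  29.5  -61.5 -235.4] turn [-2.889e+00  2.000e-03  0.000e+00]
sign 1 xyz mm [ 176.5  -61.7 -235.4] turn [ 0.253  0.    -0.002]
sign -1 xyz mm [ 176.5  -61.7 -235.4] turn [-2.889e+00  2.000e-03  0.000e+00]
```

View pics/v2.png

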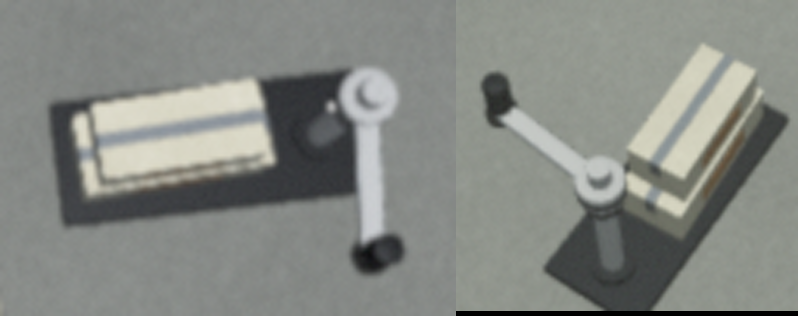

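Pictures viewed: 7. Mid sits square on the large carton with an even margin, at about (0.615,-0.112) and yaw 0.148. Now the small carton.

Call:
step_arm --commands '[{"xyz":[10,-30,-60],"turn":[0.1,0,0],"grip":93},{"xyz":[20,-45,-120],"turn":[0.2,0,0],"grip":93},{"xyz":[30,-60,-180],"turn":[0.253,0,0],"grip":93},{"xyz":[50,-62,-235],"turn":[0.253,0,0],"grip":93},{"xyz":[90,-62,-235],"turn":[0.253,0,0],"grip":93},{"xyz":[90,-62,-235],"turn":[0.253,0,0],"grip":93},{"xyz":[90,-62,-235],"turn":[0.253,0,0],"grip":93}]'

```text
t: 8.55
tool_pos: [0.4845, 0.3468, 0.1797]
orientation: [1.289, 1.156, -1.287]
force: [0.2, 0.2, 0.7]
opening: 0.0931
```

```bash
python3 -c "
from h import *
s=telemetry.read_state(); print(s['t'],s['tool_pos'],s['q'].round(2))
plan(.4833,.3495,.093,-.1035)"
```

```text
8.55 [0.48453902 0.34683804 0.17974607] [ 0.54  0.21  1.63 -0.    1.3   0.64]
sign 1 xyz mm [86.7 -1.6 -2.5] turn [-0.005 -0.    -0.001]
sign -1 xyz mm [86.7 -1.6 -2.5] turn [ 3.137e+00 -2.000e-03  1.000e-03]
```

Call:
step_arm --commands '[{"xyz":[50,-1,-2],"turn":[-0.004,0,0],"grip":93},{"xyz":[78,-1,-2],"turn":[-0.004,0,0],"grip":93},{"xyz":[86,-1,-2],"turn":[-0.004,0,0],"grip":93},{"xyz":[86,-1,-2],"turn":[-0.004,0,0],"grip":93},{"xyz":[86,-1,-2],"turn":[-0.004,0,0],"grip":93}]'

```text
t: 9.18
tool_pos: [0.4839, 0.3506, 0.0947]
orientation: [1.287, 1.158, -1.281]
force: [0.9, 0.2, -0.5]
opening: 0.0927
```

```bash
python3 -c "
from h import *
s=telemetry.read_state(); print(s['t'],s['tool_pos'],s['q'].round(2))
plan(.4833,.3495,.093,-.1035)"
```

```text
9.175 [0.48389988 0.35061411 0.09465815] [ 0.54  0.31  1.68 -0.    1.15  0.64]
sign 1 xyz mm [ 1.7 -0.5  1.2] turn [ 0.001 -0.002 -0.003]
sign -1 xyz mm [ 1.7 -0.5  1.2] turn [-3.141e+00  5.000e-03 -3.000e-03]
```

Call:
step_arm --commands '[{"xyz":[1,-0.5,1],"turn":[0,0,0],"grip":93},{"xyz":[1,-0.5,1],"turn":[0,0,0],"grip":93},{"xyz":[1,-0.5,1],"turn":[0,0,0],"grip":45},{"xyz":[1,-0.5,1],"turn":[0,0,0],"grip":45},{"xyz":[1,-0.5,1],"turn":[0,0,0],"grip":45},{"xyz":[1,-0.5,1],"turn":[0,0,0],"grip":45},{"xyz":[1,-0.5,1],"turn":[0,0,0],"grip":45},{"xyz":[1,-0.5,1],"turn":[0,0,0],"grip":45}]' --force 20

```text
t: 10.18
tool_pos: [0.4818, 0.3492, 0.0912]
orientation: [1.284, 1.159, -1.284]
force: [0.4, -0.5, -0.0]
opening: 0.056
```

```bash
python3 -c "
from h import *
s=telemetry.read_state(); print(s['t'],s['tool_pos'],s['q'].round(2),s['opening'],s['force'])
plan(.6145,-.112,.26,.147)"
```

```text
10.175 [0.48175258 0.34915853 0.09119957] [0.54 0.31 1.68 0.   1.15 0.64] 0.05602165176577678 [ 0.44746765 -0.53189163 -0.01908535]
sign 1 xyz mm [-168.8  179.   445.3] turn [-0.249  0.     0.   ]
sign -1 xyz mm [-168.8  179.   445.3] turn [ 2.893  0.    -0.   ]
```

Call:
step_arm --commands '[{"xyz":[-20,0,0],"turn":[0,0,0],"grip":45},{"xyz":[-60,5,15],"turn":[0,0,0],"grip":45},{"xyz":[-105,25,55],"turn":[-0.05,0,0],"grip":45},{"xyz":[-140,45,100],"turn":[-0.1,0,0],"grip":45},{"xyz":[-165,65,150],"turn":[-0.15,0,0],"grip":45},{"xyz":[-169,85,205],"turn":[-0.2,0,0],"grip":45},{"xyz":[-169,105,260],"turn":[-0.249,0,0],"grip":45},{"xyz":[-169,127,315],"turn":[-0.249,0,0],"grip":45},{"xyz":[-169,148,368],"turn":[-0.249,0,0],"grip":45},{"xyz":[-169,167,415],"turn":[-0.249,0,0],"grip":45},{"xyz":[-169,179,440],"turn":[-0.249,0,0],"grip":45},{"xyz":[-169,179,445],"turn":[-0.249,0,0],"grip":45}]'

```text
t: 11.68
tool_pos: [0.6147, -0.1137, 0.2613]
orientation: [1.102, 1.273, -1.102]
force: [0.6, 1.1, -1.7]
opening: 0.056
```

Call:
step_arm --commands '[{"xyz":[20,0,0],"turn":[0,0,0],"grip":45},{"xyz":[40,0,0],"turn":[0,0,0],"grip":45},{"xyz":[48,0,0],"turn":[0,0,0],"grip":45},{"xyz":[50,0,0],"turn":[0,0,0],"grip":45},{"xyz":[50,0,0],"turn":[0,0,0],"grip":45},{"xyz":[50,0,0],"turn":[0,0,0],"grip":45}]'

```text
t: 12.42
tool_pos: [0.615, -0.1117, 0.2111]
orientation: [1.1, 1.274, -1.099]
force: [-0.3, -0.3, -1.7]
opening: 0.0561
```

```bash
python3 -c "
from h import *
s=telemetry.read_state(); print(s['t'],s['tool_pos'],s['q'].round(2),s['opening'],s['force'])
plan(.6145,-.112,.2032,.147)"
```

```text
12.425 [ 0.61499113 -0.11174041  0.21112602] [-0.26  0.25  1.52  0.    1.37 -0.41] 0.056064611553503875 [-0.27968453 -0.30022392 -1.71406979]
sign 1 xyz mm [ 7.9 -0.5  0.2] turn [ 0.     0.001 -0.001]
sign -1 xyz mm [ 7.9 -0.5  0.2] turn [-3.141e+00  2.000e-03  1.000e-03]
```

Call:
step_arm --commands '[{"xyz":[2,0,0],"turn":[0,0,0],"grip":45},{"xyz":[4,0,0],"turn":[0,0,0],"grip":45},{"xyz":[5,0,0],"turn":[0,0,0],"grip":45},{"xyz":[6,0,0],"turn":[0,0,0],"grip":45},{"xyz":[6.5,0,0],"turn":[0,0,0],"grip":45},{"xyz":[7,0,0],"turn":[0,0,0],"grip":45},{"xyz":[7,0,0],"turn":[0,0,0],"grip":45}]'

```text
t: 13.3
tool_pos: [0.6146, -0.1117, 0.2032]
orientation: [1.1, 1.275, -1.1]
force: [-0.1, -0.5, -2.6]
opening: 0.0559
```

Call:
step_arm --commands '[{"xyz":[0.5,0,0],"turn":[0,0,0],"grip":45},{"xyz":[0.5,0,0],"turn":[0,0,0],"grip":45},{"xyz":[1,0,0],"turn":[0,0,0],"grip":45},{"xyz":[1,0,0],"turn":[0,0,0],"grip":45}]'

```text
t: 13.8
tool_pos: [0.6146, -0.1118, 0.2032]
orientation: [1.1, 1.275, -1.1]
force: [-3.4, 1.2, 6.1]
opening: 0.056
```

Contact (about 8 N change). I'll ease up half a millimetre, release and rise.

Call:
step_arm --commands '[{"xyz":[-0.5,0,0],"turn":[0,0,0],"grip":45},{"xyz":[-0.5,0,0],"turn":[0,0,0],"grip":70},{"xyz":[-0.5,0,0],"turn":[0,0,0],"grip":76},{"xyz":[-0.5,0,0],"turn":[0,0,0],"grip":76},{"xyz":[-20,0,0],"turn":[0,0,0],"grip":76},{"xyz":[-60,0,0],"turn":[0,0,0],"grip":85},{"xyz":[-100,0,0],"turn":[0,0,0],"grip":93},{"xyz":[-120,0,-50],"turn":[0,0,0],"grip":93},{"xyz":[-120,-30,-110],"turn":[0,0,0],"grip":93},{"xyz":[-120,-60,-170],"turn":[0,0,0],"grip":93},{"xyz":[-120,-90,-220],"turn":[0,0,0],"grip":93},{"xyz":[-120,-100,-230],"turn":[0,0,0],"grip":93}]'

```text
t: 15.3
tool_pos: [0.4804, 0.1034, 0.3241]
orientation: [1.099, 1.275, -1.096]
force: [0.6, -0.2, 0.5]
opening: 0.0928
```

```bash
python3 stack.py 3 mid small
python3 - <<'E'
from h import *
s=telemetry.read_state(); print(s['t'],s['tool_pos'],s['q'].round(2),s['force'])
im={n:cv2.imread(f"pics/{n}3.png") for n in P}
for n,(x,y) in(("top",(398,221)),("scene",(203,249))):
    m=(im[n].max(2)<75)[y-25:y+25,x-25:x+25]; v,u=np.where(m); print(n,len(u),"dark x",u.min()+x-25,u.max()+x-25,"y",v.min()+y-25,v.max()+y-25,"mean",u.mean()+x-25,v.mean()+y-25)
for n in P: print(n,"knob guess top/bottom",proj(n,[(.506,-.245,.216),(.506,-.245,.174),(.627,-.247,.202),(.627,-.247,.168)]).round(1).tolist())
E
```

```text
mid scene [ 0.6044 -0.1105  0.1684] 263.8 713 848
mid top [ 0.6194 -0.1097  0.1741] 223.3 1115 1046
small scene [ 0.6159 -0.1112  0.1346] 60.6 604 624
small top [ 0.6152 -0.1121  0.1426] 211.3 975 789
15.4 [0.48132401 0.10223018 0.32386859] [ 0.11 -0.18  1.75 -0.    1.56 -0.04] [ 0.03394861 -0.96657563  0.45862676]
top 279 dark x 373 404 y 196 227 mean 387.01433691756273 208.3405017921147
scene 101 dark x 199 208 y 244 260 mean 202.7128712871287 250.93069306930693
scene knob guess top/bottom [[202.2, 245.6], [204.2, 253.7], [235.3, 273.7], [236.3, 279.8]]
top knob guess top/bottom [[400.3, 220.2], [395.8, 221.8], [397.2, 174.6], [393.8, 177.2]]
```

View pics/v3.png

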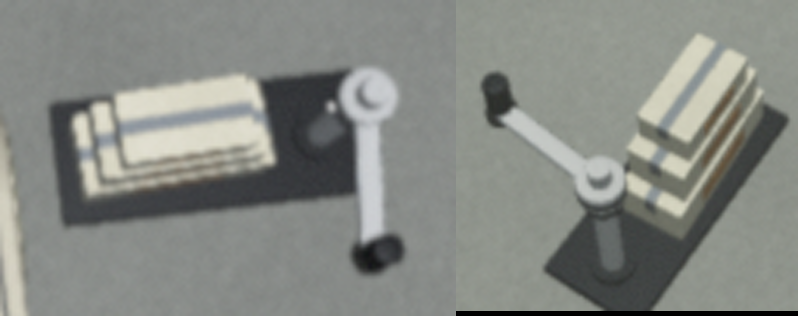

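Pictures viewed: 8. The three cartons are stacked square with even margins. Small is at about (0.6155,-0.1115) and yaw 0.14, within about 1 mm of mid. Next I'll triangulate the collar axis and knob.

Run:
```python
from h import *
for z in(.195,.202,.21): print("cap",z,ray("top",(396.6,176.5),z).round(4),ray("scene",(236.3,276.6),z).round(4),ray("scene",(236.3,274.8),z).round(4))
print("knob top .216",ray("top",(230 and 400.7,220.7),.216).round(4),ray("scene",(202.3,246),.216).round(4), "mid .195", ray("scene",(202.7,250.9),.195).round(4))
a=ray("top",(304.4,179.6),.012);b=ray("top",(308.3,214.2),.012); print(a.round(4),b.round(4),np.linalg.norm(a-b)); d=(a-b)/np.linalg.norm(a-b); yaw=np.arctan2(d[1],d[0]); 
yd=np.array([-d[1],d[0],0]); o=(a+b)/2-.1*yd; print("yaw",yaw,"origin",o.round(4),"post",(o-.13*yd).round(4))
for yw in(.1,.12):
  yd=np.array([-np.sin(yw),np.cos(yw),0]); o=(a+b)/2-.1*yd; print(yw,o.round(4),(o-.13*yd).round(4))
plan(.506,-.245,.33,1.56)
```

```text
cap 0.195 [ 0.6234 -0.2471  0.195 ] [ 0.6318 -0.2494  0.195 ] [ 0.6282 -0.2454  0.195 ]
cap 0.202 [ 0.6219 -0.2451  0.202 ] [ 0.6347 -0.2518  0.202 ] [ 0.6312 -0.2479  0.202 ]
cap 0.21 [ 0.6203 -0.2429  0.21  ] [ 0.6381 -0.2546  0.21  ] [ 0.6345 -0.2507  0.21  ]
knob top .216 [ 0.5047 -0.2461  0.216 ] [ 0.507  -0.2457  0.216 ] mid .195 [ 0.5076 -0.2486  0.195 ]
[ 0.6547 -0.0152  0.012 ] [ 0.5478 -0.0249  0.012 ] 0.10738202159092469
yaw 0.08971381712502392 origin [ 0.6102 -0.1197  0.012 ] post [ 0.6219 -0.2491  0.012 ]
0.1 [ 0.6112 -0.1196  0.012 ] [ 0.6242 -0.2489  0.012 ]
0.12 [ 0.6132 -0.1193  0.012 ] [ 0.6288 -0.2484  0.012 ]
sign 1 xyz mm [ -6.2 -27.3 347. ] turn [-1.411  0.002 -0.002]
sign -1 xyz mm [ -6.2 -27.3 347. ] turn [ 1.731 -0.002 -0.002]
```

Call:
step_arm --commands '[{"xyz":[-6,-27,347],"turn":[-1.411,0,0],"grip":50},{"xyz":[-6,-27,347],"turn":[-1.411,0,0],"grip":50},{"xyz":[-6,-27,347],"turn":[-1.411,0,0],"grip":50},{"xyz":[-6,-27,347],"turn":[-1.411,0,0],"grip":50},{"xyz":[-6,-27,347],"turn":[-1.411,0,0],"grip":50},{"xyz":[-6,-27,347],"turn":[-1.411,0,0],"grip":50},{"xyz":[-6,-27,347],"turn":[-1.411,0,0],"grip":50},{"xyz":[-6,-27,347],"turn":[-1.411,0,0],"grip":50},{"xyz":[-6,-27,347],"turn":[-1.411,0,0],"grip":50},{"xyz":[-6,-27,347],"turn":[-1.411,0,0],"grip":50},{"xyz":[-6,-27,347],"turn":[-1.411,0,0],"grip":50}]'

```text
t: 16.77
tool_pos: [0.5061, -0.2462, 0.3284]
orientation: [0.012, 1.571, -0.012]
force: [-0.6, -0.2, -0.2]
opening: 0.0497
```

Run:
```python
from h import *
s=telemetry.read_state(); print(s['t'],s['tool_pos'],s['q'].round(2),s['opening'])
plan(.506,-.246,.268,1.56)
```

```text
16.775 [ 0.50610425 -0.24621042  0.32837618] [-0.54  0.02  1.56 -0.    1.56 -2.1 ] 0.04968525723269125
sign 1 xyz mm [60.4  0.2 -0.1] turn [-0.004  0.     0.   ]
sign -1 xyz mm [60.4  0.2 -0.1] turn [ 3.137  0.    -0.   ]
```

Call:
step_arm --commands '[{"xyz":[20,0,0],"turn":[0,0,0],"grip":50},{"xyz":[40,0,0],"turn":[0,0,0],"grip":50},{"xyz":[52,0,0],"turn":[0,0,0],"grip":50},{"xyz":[60,0,0],"turn":[0,0,0],"grip":50},{"xyz":[60,0,0],"turn":[0,0,0],"grip":40},{"xyz":[60,0,0],"turn":[0,0,0],"grip":30},{"xyz":[60,0,0],"turn":[0,0,0],"grip":30}]' --force 5

```text
t: 17.65
tool_pos: [0.5064, -0.2463, 0.2691]
orientation: [0.01, 1.57, -0.011]
force: [0.1, -0.6, 0.7]
opening: 0.0304
```

Run:
```python
from h import *
s=telemetry.read_state(); R=Ro.from_rotvec(s["orientation"]); M=R.as_matrix(); p=s["tool_pos"]; print(s['t'],p,s['opening'],s['force'])
ax=np.array([.626,-.248]); r=.120
phi0=np.arctan2(p[1]-ax[1],p[0]-ax[0])%(2*np.pi); end=np.pi/2+.105
print(phi0,"total",phi0-end)
for d in [.1*i for i in range(1,15)]+[phi0-end]:
    f=phi0-d; q=np.array([ax[0]+r*np.cos(f),ax[1]+r*np.sin(f),p[2]])
    print(round(d,3),(M.T@(q-p)*1e3).round(1))
```

```text
17.65 [ 0.50638349 -0.24628258  0.26909482] 0.03042003784954973 [ 0.12293419 -0.55806447  0.65511447]
3.127235952999288 total 1.4514396262043916
0.1 [-0.  12.   0.2]
0.2 [-0.  23.8  2.1]
0.3 [-0.  35.5  5. ]
0.4 [-0.  46.7  9.2]
0.5 [-0.  57.5 14.4]
0.6 [-0.  67.7 20.7]
0.7 [-0.  77.3 28. ]
0.8 [-0.  86.  36.2]
0.9 [-0.  93.9 45.2]
1.0 [ -0.  100.9  54.9]
1.1 [  0.  106.8  65.4]
1.2 [  0.  111.7  76.3]
1.3 [  0.  115.5  87.7]
1.4 [  0.  118.1  99.4]
1.451 [  0.  119.  105.5]
```

Call:
step_arm --commands '[{"xyz":[0,4,0],"turn":[0.03,0,0],"grip":30},{"xyz":[0,12,0.3],"turn":[0.1,0,0],"grip":30},{"xyz":[0,18,1],"turn":[0.15,0,0],"grip":30},{"xyz":[0,24,2],"turn":[0.2,0,0],"grip":30},{"xyz":[0,35.5,5],"turn":[0.3,0,0],"grip":30},{"xyz":[0,46.7,9.2],"turn":[0.4,0,0],"grip":30},{"xyz":[0,57.5,14.4],"turn":[0.5,0,0],"grip":30},{"xyz":[0,67.7,20.7],"turn":[0.6,0,0],"grip":30},{"xyz":[0,77.3,28],"turn":[0.7,0,0],"grip":30},{"xyz":[0,82,32],"turn":[0.75,0,0],"grip":30},{"xyz":[0,86,36.2],"turn":[0.8,0,0],"grip":30},{"xyz":[0,86,36.2],"turn":[0.8,0,0],"grip":30}]'

```text
t: 19.15
tool_pos: [0.5435, -0.1601, 0.2684]
orientation: [0.635, 1.476, -0.635]
force: [0.6, -0.3, -0.2]
opening: 0.0299
```

```bash
cat > arc.py <<'E'
from h import *
s=telemetry.read_state(); R=Ro.from_rotvec(s["orientation"]); M=R.as_matrix(); p=s["tool_pos"]; print(s['t'],p,s['opening'],s['force'],s["q"].round(2),"jaw yaw",np.arctan2(M[1,1],M[0,1]))
ax=np.array([.626,-.248]); r=.120
phi0=np.arctan2(p[1]-ax[1],p[0]-ax[0])%(2*np.pi); end=np.pi/2+.105
print(phi0,"total",phi0-end,"r",np.hypot(*(p[:2]-ax)))
for d in [.1*i for i in range(1,9) if .1*i<phi0-end]+[phi0-end+k for k in(0,.025,.05,.075)]:
    f=phi0-d; q=np.array([ax[0]+r*np.cos(f),ax[1]+r*np.sin(f),p[2]])
    print(round(d,3),(M.T@(q-p)*1e3).round(1))
a=cv2.imwrite("pics/arc.png",cv2.resize(read_camera("scene")[200:330,170:330,::-1],(640,520),interpolation=2))
E
python3 arc.py
```

```text
19.15 [ 0.54353416 -0.16013016  0.26841587] 0.02993324014367053 [ 0.61909397 -0.29239969 -0.1827356 ] [-0.38  0.06  1.63  0.    1.46 -1.14] jaw yaw 0.757975029916012
2.3244795499840256 total 0.6486832231891291 r 0.12050611439250149
0.1 [ 0.  12.   1.2]
0.2 [ 0.  23.8  3. ]
0.3 [ 0.  35.4  6. ]
0.4 [ 0.  46.7 10.2]
0.5 [ 0.  57.5 15.4]
0.6 [ 0.  67.7 21.8]
0.649 [ 0.  72.4 25.2]
0.674 [ 0.  74.7 27. ]
0.699 [ 0.  77.1 29. ]
0.724 [ 0.  79.3 30.9]
```

View pics/arc.png

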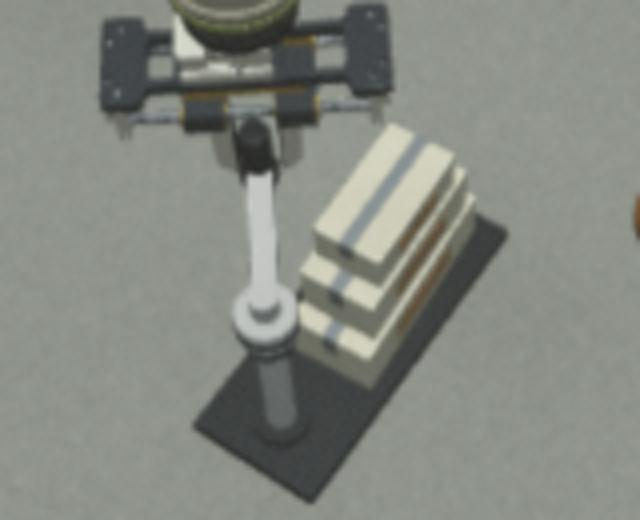

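Pictures viewed: 9. The knob at (258,145) is captured between the fingers and turning with them, and the stack hasn't been touched. I'll continue to near the stop.

Call:
step_arm --commands '[{"xyz":[0,6,0.5],"turn":[0.05,0,0],"grip":30},{"xyz":[0,12,1.2],"turn":[0.1,0,0],"grip":30},{"xyz":[0,24,3],"turn":[0.2,0,0],"grip":30},{"xyz":[0,35.4,6],"turn":[0.3,0,0],"grip":30},{"xyz":[0,46.7,10.2],"turn":[0.4,0,0],"grip":30},{"xyz":[0,57.5,15.4],"turn":[0.5,0,0],"grip":30},{"xyz":[0,62.5,18.5],"turn":[0.55,0,0],"grip":30},{"xyz":[0,65,20],"turn":[0.575,0,0],"grip":30},{"xyz":[0,67.7,21.8],"turn":[0.6,0,0],"grip":30},{"xyz":[0,67.7,21.8],"turn":[0.6,0,0],"grip":30}]'

```text
t: 20.45
tool_pos: [0.6076, -0.1299, 0.2683]
orientation: [1.092, 1.28, -1.092]
force: [0.1, -0.1, 0.4]
opening: 0.0298
```

```bash
python3 arc.py
```

```text
20.45 [ 0.60758055 -0.12993334  0.26827826] 0.02980995715768374 [ 0.05050487 -0.07072099  0.36341595] [-0.29  0.2   1.47  0.    1.47 -0.45] jaw yaw 0.15814353141443968
1.7255577396088158 total 0.049761412813919215 r 0.11949482118329972
0.05 [ 0.   6.  -0.3]
0.075 [ 0.   9.  -0.1]
0.1 [ 0.  12.   0.1]
0.125 [ 0.  14.9  0.5]
```

Call:
step_arm --commands '[{"xyz":[0,2,0],"turn":[0.015,0,0],"grip":30},{"xyz":[0,4,0],"turn":[0.03,0,0],"grip":30},{"xyz":[0,5.5,0],"turn":[0.045,0,0],"grip":30},{"xyz":[0,7,0],"turn":[0.055,0,0],"grip":30},{"xyz":[0,7,0],"turn":[0.055,0,0],"grip":30}]'

```text
t: 21.12
tool_pos: [0.6146, -0.1287, 0.2682]
orientation: [1.133, 1.256, -1.133]
force: [0.6, 0.4, 0.7]
opening: 0.0301
```

Call:
step_arm --commands '[{"xyz":[0,0.7,0],"turn":[0.005,0,0],"grip":30},{"xyz":[0,1.5,0],"turn":[0.01,0,0],"grip":30},{"xyz":[0,1.5,0],"turn":[0.01,0,0],"grip":30}]'

```text
t: 21.5
tool_pos: [0.6159, -0.1285, 0.2682]
orientation: [1.14, 1.252, -1.14]
force: [-1.1, 0.7, 0.3]
opening: 0.0303
```

Call:
step_arm --commands '[{"xyz":[0,0.7,0],"turn":[0.005,0,0],"grip":30},{"xyz":[0,1.5,0],"turn":[0.01,0,0],"grip":30},{"xyz":[0,1.5,0],"turn":[0.01,0,0],"grip":30}]'

```text
t: 21.88
tool_pos: [0.6164, -0.1286, 0.2681]
orientation: [1.147, 1.249, -1.15]
force: [-8.8, -0.3, 3.0]
opening: 0.0298
```

Call:
step_arm --commands '[{"xyz":[0,0.7,0],"turn":[0.005,0,0],"grip":30},{"xyz":[0,1.5,0],"turn":[0.01,0,0],"grip":30},{"xyz":[0,1.5,0],"turn":[0.01,0,0],"grip":30}]'

```text
t: 22.25
tool_pos: [0.6176, -0.1286, 0.2681]
orientation: [1.154, 1.245, -1.158]
force: [-9.3, -1.5, 4.3]
opening: 0.0323
```

Firm stop: the reaction is about 9 N, and the knob is at x≈0.6134, which is the predicted locked position. Opening, rising and moving clear.

Call:
step_arm --commands '[{"xyz":[0,-1,0],"turn":[0,0,0],"grip":40},{"xyz":[0,-2,0],"turn":[0,0,0],"grip":50},{"xyz":[0,-3,0],"turn":[0,0,0],"grip":50},{"xyz":[0,-3,0],"turn":[0,0,0],"grip":50},{"xyz":[-20,-3,0],"turn":[0,0,0],"grip":50},{"xyz":[-60,-3,0],"turn":[0,0,0],"grip":50},{"xyz":[-90,-3,0],"turn":[0,0,0],"grip":50},{"xyz":[-95,-30,-50],"turn":[0,0,0],"grip":50},{"xyz":[-95,-70,-100],"turn":[0,0,0],"grip":50},{"xyz":[-95,-110,-150],"turn":[0,0,0],"grip":50},{"xyz":[-95,-140,-200],"turn":[0,0,0],"grip":50},{"xyz":[-95,-150,-220],"turn":[0,0,0],"grip":50}]'

```text
t: 23.75
tool_pos: [0.4517, 0.0823, 0.3655]
orientation: [1.156, 1.242, -1.151]
force: [0.9, -0.0, -0.2]
opening: 0.0502
```

```bash
python3 stack.py 4 small
python3 - <<'E'
from h import *
s=telemetry.read_state(); print(s['t'],s['tool_pos'],s['force'])
for n in P: print(n,"locked knob top pred, axis",proj(n,[(.6134,-.1287,.216),(.6134,-.1287,.174),(.626,-.248,.18)]).round(1).tolist())
E
```

```text
small scene [ 0.617  -0.1121  0.1329] 209.3 511 625
small top [ 0.6154 -0.1121  0.1431] 373.4 848 789
23.85 [0.45246095 0.0819747  0.36544228] [ 0.44666026 -1.30411401  0.57150303]
scene locked knob top pred, axis [[260.4, 238.5], [260.9, 246.6], [235.4, 277.7]]
top locked knob top pred, axis [[353.0, 179.3], [350.4, 182.4], [395.4, 176.7]]
```

View pics/v4.png

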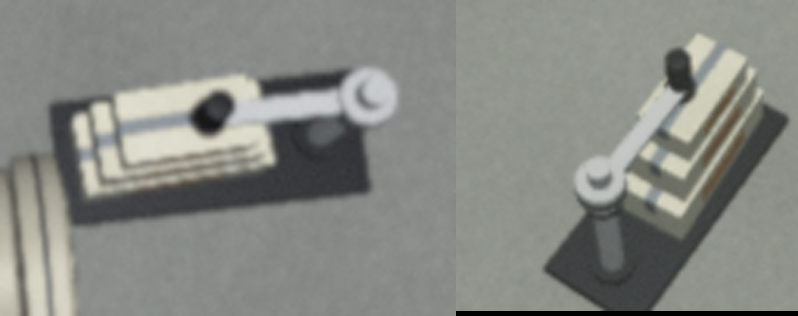

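Run:
```python
from h import *
for n in P:
    im=cv2.imread(f"pics/{n}4.png").astype(int)
    m=(abs(im[:,:,0]-im[:,:,2])<14)&(im.min(2)>160)
    L=[(.626+.12*t*np.cos(f),-.248+.12*t*np.sin(f),.17) for t in(.25,.85) for f in(np.pi/2+.105,)]
    u=proj(n,L); w=np.zeros(m.shape,np.uint8); cv2.line(w,*[tuple(int(v) for v in p.round()) for p in u],1,11)
    v=np.argwhere(m&(w>0))[:,::-1].astype(np.float32); vx,vy,x0,y0=cv2.fitLine(v,cv2.DIST_HUBER,0,.01,.01).ravel()
    a,b=[ray(n,(x0+k*vx,y0+k*vy),.17) for k in(-12,12)]; d=b-a; d*=np.sign(d[1]); print(n,len(v),"arm yaw off +y",np.arctan2(-d[0],d[1]).round(3),"mid",((a+b)/2).round(4))
    # plate edges, dark/table
im=cv2.imread("pics/top0.png").astype(int); m=(im.max(2)<95).astype(np.uint8)
top=[(x,np.where(m[165:190,x])[0].min()+165) for x in range(310,380)]; bot=[(x,np.where(m[195:220,x])[0].max()+195) for x in range(312,385)]
for e in(top,bot):
    vx,vy,x0,y0=cv2.fitLine(np.array(e,np.float32),cv2.DIST_HUBER,0,.01,.01).ravel(); a,b=[ray("top",(x0+k*vx,y0+k*vy),.012) for k in(-30,30)]; d=b-a; d*=np.sign(d[1]); print("plate edge yaw",np.arctan2(-d[0],d[1]).round(3))
```

```text
scene 223 arm yaw off +y 0.088 mid [ 0.6181 -0.1824  0.17  ]
top 212 arm yaw off +y 0.131 mid [ 0.6193 -0.1865  0.17  ]Traceback (most recent call last):
  File "<stdin>", line 11, in <module>
    return umr_minimum(a, axis, None, out, keepdims, initial, where)
ValueError: zero-size array to reduction operation minimum which has no identity
```

Pictures viewed: 10. The knob at crop (212,110) is over the finished stack. The arm yaw averages about 0.11 across the two cameras, against about 0.105 for the plate, which agrees with the felt stop. The gripper is clear, so I'll hand in.

```bash
python3 -c "
from plant import robot
print(robot.close_job())"
```

```text
the job is handed in; nothing more can be done
None
```

I stacked the middle carton and then the small one on the large carton, and swung the retainer arm round to its locked stop with the knob over the stack. I opened the gripper, moved it clear and handed in the job at about 24 s.

**Stack:** Both cartons were released after light contact. The middle one touched down with only its weight coming off, the small one with about 8 N. In the image fits, the three carton centres lie within about 1–2 mm and 0.01 rad of each other. The exception is the scene camera after stacking, which put the small carton's yaw about 0.015 rad lower. I judged that the large carton had not moved from the pictures; its top was covered, so I did not refit it.

**Retainer:** The collar stopped firmly, with about 9 N of reaction against the roughly 1 N it needs to turn, and the knob was where I predicted the locked position. The two cameras disagree on the final arm angle (0.088 and 0.131 rad), but their mean of 0.11 matches the plate's 0.105 or so. My last check, measuring the plate's edges, crashed and I did not repeat it; the plate angle comes from my earlier reading.

**Bystanders:** No move went near the bottle, jar or massager. I did not measure them again at the end.

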